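Tip the straw carton into the scan bay

ROBOT

A 6-joint arm with a two-finger parallel gripper is mounted at the origin on the work surface. World frame = base frame: x ahead of the robot, y to its left, z up, the work surface at z = 0. Lengths are in m, angles in rad, forces in N, time in s.
With the tool pointing down it reaches from about 0.35 to 0.875 m from the base axis. Payload 4.2 kg.
Tool frame: the origin (TCP) lies at the very end of the fingers, on their centre line; the grasp point (between the pads) lies 19 mm behind it; z points along the fingers, y is the line along which they close (so a half turn about z gives the same grasp; the last joint's range is limited). The gripper opens to 87 mm and grips with 3 to 60 N. Pads are 19 mm wide; open, the fingers measure 117 mm over their backs; the gripper's body (75 mm by 190 mm) begins 51 mm behind the grasp point.
Start: joints at [1.401, 0.385, 0.008, 0, -1.194, -0.259], TCP at [0.26, 0.568, 0.223] pointing down, gripper open.
Joint ranges: [-3.14, 3.14], [-1.21, 2.06], [-1.07, 1.41], [-3.16, 2.05], [-2.99, -0.16], [-3.1, 3.1]. Speed limits (rad/s): [2.79, 2.79, 3.14, 3.14, 3.14, 3.14].

INTERFACE

Orientations are given as [roll, pitch, yaw] about the fixed x, y, z axes, in that order (R = Rz(yaw) Ry(pitch) Rx(roll)).
In Python, from station import manip, vision, job_done gives the robot as it stands.
- The arm moves only by the shell command python3 -m handwheel 'ROWS' [FORCE]. ROWS is a JSON object of lists of equal length, an entry for each row: "offset": the shift along the tool's x, y, z in units of 50 mm (1.0 is 50 mm), a list of three; "twist": the turn about the tool's z in units of 8 degrees (1.0 is 8 degrees); "gripper": the finger opening in mm, from 0 to 87. In form: {"offset": [[tx, ty, tz], ...], "twist": [twist, ...], "gripper": [gripper, ...]}. A call has 1 to 8 rows; each row shifts and turns the commanded pose from where the row before left it, along the tool's axes as they then stand; what a row does not reach is not made up. A row lasts 1/8 s, in which the tool goes at most 62.5 mm and 10.7 degrees, less where a joint would pass 70% of its speed; a pose out of reach is approached as far as the arm can. A call is refused whole if a number of a shift passes 1 or a number of a turn 1, either way. A call with a gripper value outside its range is refused whole. The fingers move at their own pace and stop on an object; FORCE is the grip in N (left out, the last holds). Time passes only in rows, so rows that do not move let the fingers close. It gives the time, the measured TCP pose, the force, the opening and the grip force at its end, in the units of the state.
- manip.state(): the state, without advancing time (a new reading comes with each control period).
- vision.snapshot(name): name is "scene" or "side" or "wrist"; returns a dict with "pixels" (400x640x3 uint8, red, green, blue), "vfov" (degrees; the focal length in pixels is half the picture's height over the tangent of half this angle, whatever the lens; pixels are square), "cx", "cy" (the principal point, pixels), "R" (3x3) and "t" (3): a world point X has camera coordinates R X + t. Camera axes: x right, y down, z forward; pixel columns grow to the right and rows downward; lengths in m; the calibration is good to about 2 mm. A picture is of the moment at which its call begins. There is no depth.
- job_done(): hands the job in; it is judged then, once.
The state is a dict: "time": time; "joints": joint angles; "qd": joint speeds; "tau": joint torques, N m; "eef_pos": TCP position; "eef_rot": TCP orientation; "wrist_force": force on the tool from outside, world axes, zero at the start; "wrist_torque": the same for the moment, N m; "opening": finger opening in m; "grasp_force": force on a finger pad.
Only numpy, scipy, OpenCV 4.12 (cv2) and the standard library are available. Lean on these libraries where they do the work, as an engineer would, in place of code of your own. Each camera call takes 0.05 s, during which the arm holds its last target. There are 200 camera calls.

TASK

Goods-in bench of a drinks store: book in the tall straw carton that stands on its end at the scan bay. With the fingertips only, picking nothing up, first push the stack of beer mats flat along the bench until it is clear out of the taped bay, then push the carton high on its barcode face so that it topples over and comes down flat on its back inside the tape, barcode up under the scanner. The carton has to land in the bay, not be shoved in afterwards, and the other goods stay where they are.

Things in the scene. Friction and masses are not known exactly. Their poses are not given: they have to be found in the camera images.
- bay: scan bay, fixed: rectangle of thin black tape 25 mm wide on the bench (z = 0), 250 x 150 mm inside the tape, 300 x 200 mm over its outer edges. Origin at its centre; x along its length, from the standing carton to the scanner (to the robot's right, within 21 degrees); y across it, away from the robot
- carton: tall straw carton, brown cardboard, 60 (x) x 90 (y) x 210 mm high (z), 0.2 to 0.45 kg, balanced at its middle. Origin: centre of its underside, z to its top. White barcode label on its -x face, which looks away from the bay. Starts standing at the bay's end, its bay-side foot 5 to 20 mm inside the tape, within 10 mm of the centre line, within 0.1 rad of square
- scanner (a point): middle of the barcode scanner's head, fixed to the bay at bay x = 236 mm, y = 0, 283 mm up; the head fills about 50 mm lengthwise, 35 mm sideways and 45 mm up and down either way of it. Its neck goes down beyond it to a round foot 116 mm across at bay x = 262 mm
- carton_mid (a point): middle of the carton: 105 mm up while it stands, 30 mm when it lies. Friction on the bench about 0.6. Pushed squarely 150 to 190 mm up on the barcode face, over about 50 mm, it passes its balance point and falls on by itself, turning about its bay-side foot edge; pushed low it slides
- foot_l (a point): one of the four corners of the carton's bay-side broad face (the face that must end up underneath): at its underside, carton y = +45 mm
- foot_r (a point): one of the four corners of the carton's bay-side broad face (the face that must end up underneath): at its underside, carton y = -45 mm
- head_l (a point): one of the four corners of the carton's bay-side broad face (the face that must end up underneath): at its top, carton y = +45 mm
- head_r (a point): one of the four corners of the carton's bay-side broad face (the face that must end up underneath): at its top, carton y = -45 mm
- mats: square stack of beer mats with a strap, one solid pack 94 x 94 x 44 mm high, 0.2 to 0.4 kg; origin at the centre of its underside, x and y square to its sides. Starts flat in the bay, 5 to 40 mm from its centre towards the scanner, turned up to 0.5 rad. The bench is free for it straight across on the bay's far (+y) side, 240 mm from the centre line
- bottle_a: bystander: amber stubby beer bottle, 62 mm across, 180 mm high, standing; origin at the centre of its underside
- bottle_b: bystander: amber stubby beer bottle, 62 mm across, 180 mm high, standing; origin at the centre of its underside
- juice: bystander: gable-top juice carton, 70 x 70 mm, 182 mm high with its gable, standing; origin at the centre of its underside
- tin: bystander: round nut tin, 82 mm across and 65 mm high, standing; origin at the centre of its underside
- glass: bystander: empty drinking glass, 72 mm across the rim and 115 mm high, standing about 110 mm behind the carton (off its barcode face); origin at the centre of its underside
- knife: bystander: carton knife lying on the bench behind the carton (off its barcode face), 145 mm long (x), 26 mm wide, 20 mm high; origin on its underside, 2 mm from the middle of its length
Mind the look-alikes: they are no part of the job. Leave any pink or turquoise look-alike of the mats alone.

How it is judged:
By the outcome, as a careful person would: the job done as asked, in the order asked, and still so for the second after the job is handed in, with the robot touching nothing.
It also fails if it takes over 48 s, if anything falls off the work surface, if the arm or the gripper's body presses on something with over 40 N, if the wrist force passes 120 N, or if a joint passes its speed limit or range.

## Working session

There is one attempt and no reset: what is moved stays moved. The work goes in short steps, Python scripts to look and compute and a shell command to move; the robot and the scene stay as the last step left them, time stands still between calls to the robot, and variables do not carry over. Pictures are saved under pics/ and viewed, at most 10 in all, crops included, and the job is handed in when it is done.

```bash
mkdir -p pics; cat > h.py <<'E'
import numpy as np, cv2
from station import manip, vision
def snap(n,f):
    s=vision.snapshot(n); cv2.imwrite(f'pics/{f}.png',np.ascontiguousarray(np.array(s['pixels'],np.uint8)[:,:,::-1])); 
    np.save(f'pics/{f}.npy',dict(s),allow_pickle=True); return s
def load(f): return np.load(f'pics/{f}.npy',allow_pickle=True).item()
def ray(s,u,v):
    f=200/np.tan(np.radians(s['vfov'])/2); R=np.array(s['R']);t=np.array(s['t'])
    d=R.T@np.array([(u-s['cx'])/f,(v-s['cy'])/f,1]); return -R.T@t,d
def onz(s,u,v,z=0):
    c,d=ray(s,u,v); return c+d*(z-c[2])/d[2]
def proj(s,X):
    f=200/np.tan(np.radians(s['vfov'])/2); p=np.array(s['R'])@np.array(X)+np.array(s['t']); return p[:2]/p[2]*f+[s['cx'],s['cy']]
E
python3 - <<'E'
from h import *
for n in('scene','side','wrist'):
    s=snap(n,n+'0'); print(n,s['vfov'],ray(s,320,200))
print(manip.state())
a=[cv2.imread(f'pics/{n}0.png') for n in('scene','side')]
E
```

```text
scene 51.31569075398754 (array([1.17754039, 0.06217108, 1.08275641]), array([-0.56047577, -0.03301328, -0.82763207]))
side 42.326868684801184 (array([0.47455929, 1.29993505, 1.32527686]), array([ 0.04630389, -0.7433434 , -0.66731295]))
wrist 61.43698048528224 (array([0.33406963, 0.53564477, 0.38412636]), array([-0.2755027 ,  0.12025257, -0.95377788]))
{'time': 0.15, 'joints': array([ 1.40058028e+00,  3.85389980e-01,  6.93736193e-03, -3.46909331e-04,
       -1.19400635e+00, -2.58586365e-01]), 'qd': array([-0.00177089, -0.00133802,  0.00329682,  0.00271007, -0.00083084,
        0.00023718]), 'tau': array([-3.07760074e-04, -3.91052127e+01,  1.87587458e+01,  4.22238752e+00,
        1.23850198e-02, -1.37805937e-04]), 'eef_pos': array([0.25967062, 0.56800154, 0.22170464]), 'eef_rot': array([ 3.13990284e+00, -1.13522739e-04, -4.28930227e-01]), 'wrist_force': array([ 0.21018835, -0.23934597,  0.14638247]), 'wrist_torque': array([ 0.01133075,  0.03417805, -0.03490301]), 'grasp_force': 0.0, 'opening': 0.08728304898429187}
```

View pics/scene0.png

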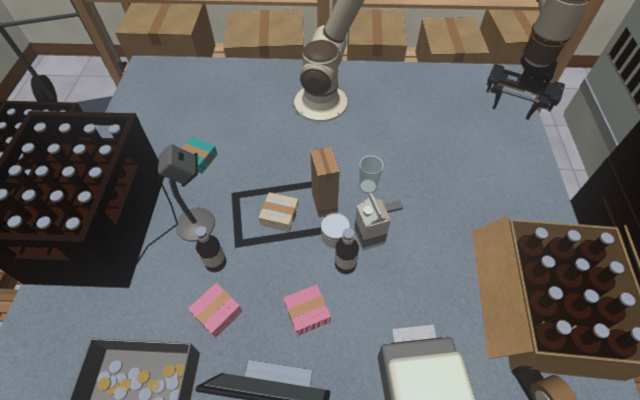

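View pics/side0.png

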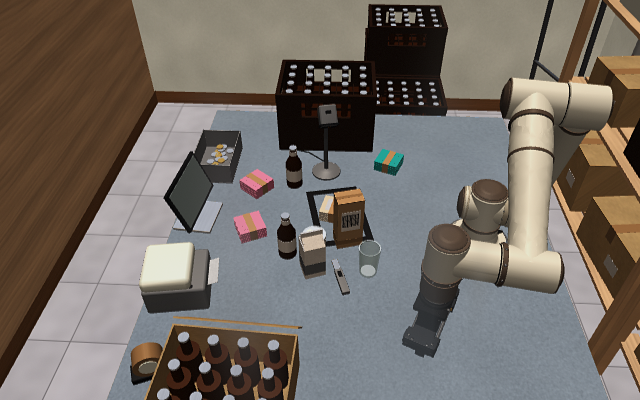

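The scene view shows the bay (tape corners near (232,193), (236,246), (318,183)), mats at (279,210), carton at (325,180), tin (336,230), glass (370,175), juice (372,222), bottles (211,250) and (346,250), and pink decoys (215,310) and (307,308). In the side view the carton is at (349,220).

```bash
python3 - <<'E'
import cv2
a=cv2.imread('pics/scene0.png')[130:340,160:420]; cv2.imwrite('pics/c1.png',cv2.resize(a,None,fx=2.8,fy=2.8,interpolation=cv2.INTER_CUBIC))
a=cv2.imread('pics/side0.png')[90:300,220:410]; cv2.imwrite('pics/c2.png',cv2.resize(a,None,fx=2.8,fy=2.8,interpolation=cv2.INTER_CUBIC))
E
```

```text
(no output)
```

View pics/c1.png

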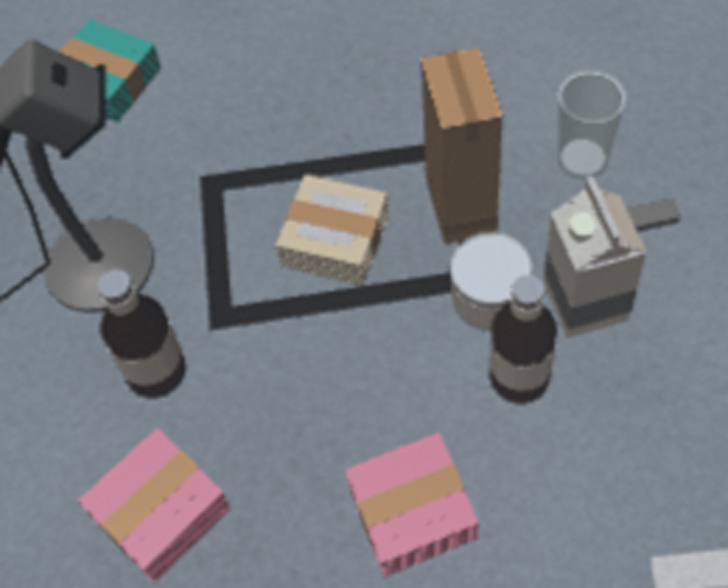

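View pics/c2.png

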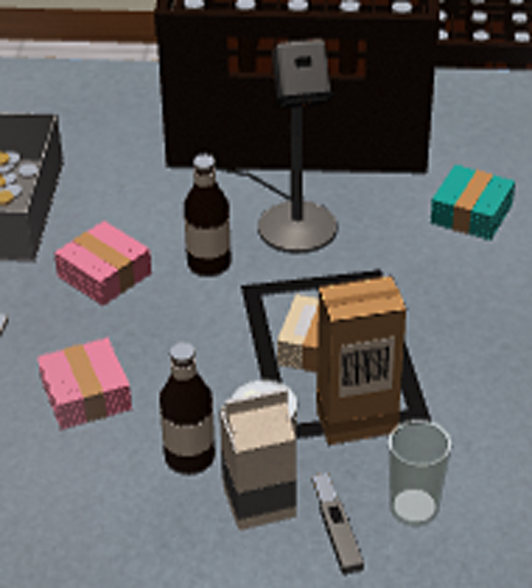

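```bash
cat >> h.py <<'E'
def c1(u,v,z=0): return onz(load('scene0'),160+u/2.8,130+v/2.8,z)
def c2(u,v,z=0): return onz(load('side0'),220+u/2.8,90+v/2.8,z)
E
python3 - <<'E'
from h import *
np.set_printoptions(precision=4,suppress=True)
A,B=c1(202,178),c1(211,328); a,b=c1(223,190),c1(230,308)
print('outer',A,B,np.linalg.norm(A-B),'inner',a,b,np.linalg.norm(a-b))
print('side outer',c2(243,287),c2(380,270),c2(430,418))
print('lines near outer',c1(425,147),'far outer',c1(449,292))
# bay frame
y=(B-A);near=A-c1(425,147);near/=np.linalg.norm(near)
far=B-c1(449,292);far/=np.linalg.norm(far)
yy=y/np.linalg.norm(y); xs=[near,far,np.array([yy[1],-yy[0],0])]
for x in xs: print('bay x dir yaw',np.arctan2(x[1],x[0]))
x=np.mean(xs,0);x/=np.linalg.norm(x);yd=np.array([-x[1],x[0],0])
O=(A+B)/2-.15*x;O2=(a+b)/2-.125*x;print('O',O,O2);O=(O+O2)/2
np.save('bay.npy',[O,x,yd])
loc=lambda p:(np.round([(p-O)@x*1000,(p-O)@yd*1000]))
for n,ps,z in [('mats top',[(308,176),(387,190),(366,254),(280,243)],.044),('carton top',[(421,60),(478,50),(501,112),(437,126)],.21),('carton foot',[(450,240),(497,232)],0),('tin',[(491,262)],.065),('tinfoot',[(485,326)],0),('botfar cap',[(116,283),(527,289)],.18),('glass rim',[(591,97)],.115),('glassfoot',[(583,158)],0),('pinkL',[(158,430),(80,503),(200,467),(229,505)],.044),('pinkR',[(438,434),(347,468),(470,510),(380,545)],.044),('juice gable',[(603,210)],.182),('scanfoot',[(100,263)],.01),('turq',[(110,50)],.044)]:
    for p in ps: q=c1(*p,z);print(n,q[:2],loc(q))
for n,ps,z in [('carton top',[(319,291),(383,278),(404,285)],.21),('foot back',[(327,442),(402,430)],0),('mats',[(303,296),(279,350)],.044),('knife',[(322,477),(352,572)],0.01),('glass rim',[(419,443)],.115),('juicegable',[(255,402)],.182),('caps',[(204,163),(181,352)],.18),('tin',[(262,396)],.065)]:
    for p in ps: q=c2(*p,z);print('S',n,q[:2],loc(q))
E
```

```text
outer [ 0.4318 -0.2617  0.    ] [ 0.6212 -0.2199  0.    ] 0.19397256042561103 inner [ 0.4472 -0.2351  0.    ] [ 0.5968 -0.2038  0.    ] 0.15289291744471914
side outer [ 0.6206 -0.2177  0.    ] [ 0.4298 -0.2635  0.    ] [0.3654 0.0226 0.    ]
lines near outer [ 0.3771 -0.0109  0.    ] far outer [0.5673 0.026  0.    ]
bay x dir yaw -1.356146804689059
bay x dir yaw -1.3548992672931184
bay x dir yaw -1.353852441828296
O [ 0.4943 -0.0943  0.    ] [ 0.4952 -0.0974  0.    ]
mats top [ 0.4544 -0.1331] [ 28. -47.]
mats top [ 0.4691 -0.0455] [-55. -14.]
mats top [ 0.5507 -0.0611] [-22.  62.]
mats top [ 0.5413 -0.1525] [65. 33.]
carton top [ 0.4261 -0.007 ] [-101.  -48.]
carton top [0.4108 0.0486] [-159.  -51.]
carton top [0.4879 0.0731] [-166.   29.]
carton top [0.5072 0.0131] [-104.   35.]
carton foot [0.5023 0.024 ] [-115.   33.]
carton foot [0.4897 0.0751] [-168.   32.]
tin [0.5672 0.0691] [-146.  106.]
tinfoot [0.606  0.0654] [-134.  143.]
botfar cap [ 0.6728 -0.2653] [204. 138.]
botfar cap [0.6626 0.1009] [-156.  206.]
glass rim [0.3884 0.1694] [-282.  -47.]
glassfoot [0.385  0.1711] [-28
[... 269 characters left out ...]
526 -0.0217] [  4. 365.]
juice gable [0.5769 0.1702] [-242.  137.]
scanfoot [ 0.5541 -0.3494] [260.   4.]
turq [ 0.283  -0.3889] [ 241. -270.]
S carton top [0.508  0.0256] [-116.   39.]
S carton top [ 0.4333 -0.0013] [-105.  -40.]
S carton top [0.4086 0.0101] [-122.  -61.]
S foot back [0.4941 0.0702] [-162.   35.]
S foot back [0.4009 0.0452] [-158.  -62.]
S mats [ 0.534  -0.1529] [64. 26.]
S mats [ 0.5602 -0.0465] [-34.  74.]
S knife [0.4982 0.1371] [-227.   53.]
S knife [0.4594 0.2778] [-373.   45.]
S glass rim [0.3882 0.1733] [-286.  -47.]
S juicegable [0.5728 0.183 ] [-256.  136.]
S caps [ 0.6718 -0.2609] [199. 138.]
S caps [0.6633 0.1052] [-160.  208.]
S tin [0.575  0.0581] [-133.  111.]
```

```bash
python3 -m handwheel '{"offset":[[0,0,-0.35],[0,0,-0.35],[0,0,-0.35],[0,0,-0.35],[0,0,-0.2],[0,0.6,0],[0,0.9,0],[0,0.9,0]],"twist":[-0.93,-0.93,-0.93,-0.92,-0.92,0,0,0],"gripper":[44,44,44,44,44,44,44,44]}' 20; python3 -m handwheel '{"offset":[[0,0.9,0],[0,0.9,0],[0,0.9,0],[0,0.9,0],[0,0.9,0],[0,0.9,0],[0,0.9,0],[0,0.9,0]],"twist":[0,0,0,0,0,0,0,0],"gripper":[44,44,44,44,44,44,44,44]}'
```

```text
time: 1.15
eef_pos: [0.2858, 0.4498, 0.302]
eef_rot: [3.141, 0.001, 0.218]
wrist_force: [0.8, 0.8, -0.0]
opening: 0.0438
grasp_force: 0.0
time: 2.15
eef_pos: [0.3633, 0.0982, 0.3025]
eef_rot: [-3.141, -0.0, 0.218]
wrist_force: [1.2, 1.0, -0.2]
opening: 0.0442
grasp_force: 0.0
```

```bash
python3 -m handwheel '{"offset":[[0,0.9,0],[0,0.9,0],[0,0.9,0],[0,0.9,0],[0,0.7,0],[0,0.2,0],[0,0,0],[0,0,0]],"twist":[0,0,0,0,0,0,0,0],"gripper":[44,44,44,44,44,44,44,44]}'; python3 - <<'E'
from h import *
p=np.array(manip.state()['eef_pos']);O,x,y=np.load('bay.npy');print((p-O)@x,(p-O)@y,p)
s=snap('wrist','w1')
E
```

```text
time: 3.15
eef_pos: [0.4119, -0.1191, 0.3026]
eef_rot: [-3.141, -0.0, 0.219]
wrist_force: [-0.1, 0.3, -0.8]
opening: 0.0437
grasp_force: 0.0
0.005028420444601881 -0.08595047106585457 [ 0.4119044  -0.11914428  0.30258434]
```

View pics/w1.png

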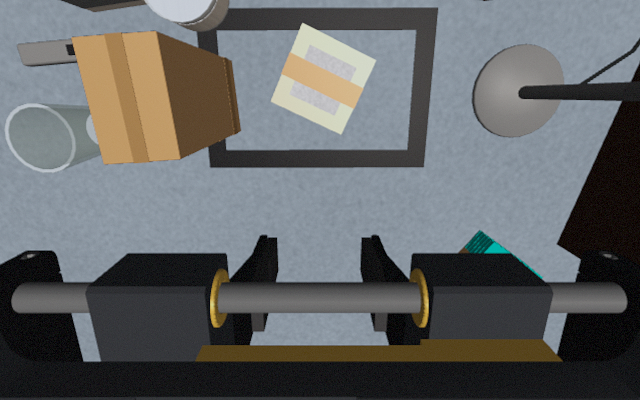

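The wrist view shows the whole bay (inner corners ~(412,150), (414,29)), mats with corners (303,23), (376,60), (342,134), (271,103), carton and glass on the left.

```bash
python3 - <<'E'
from h import *
s=load('w1');O,x,y=np.load('bay.npy')
def l(u,v,z=0): q=onz(s,u,v,z)-O;return np.round([q@x*1000,q@y*1000])
print('mats',[l(*p,.044) for p in[(303,23),(376,60),(342,134),(271,103)]])
print('bay outer',[l(*p) for p in[(425,166),(437,8),(209,167)]],'inner',[l(*p) for p in[(412,150),(414,29),(226,151)]])
print('carton top',[l(*p,.21) for p in[(72,37),(157,31),(181,157),(103,164)]],'foot',[l(*p) for p in[(229,57),(240,133)]])
print('glass rim',l(41,138,.115))
E
```

```text
mats [array([-15.,  73.]), array([70., 34.]), array([ 32., -51.]), array([-54., -14.])]
bay outer [array([ 153., -100.]), array([149.,  98.]), array([-151., -102.])] inner [array([133., -77.]), array([122.,  74.]), array([-125.,  -80.])]
carton top [array([-167.,   33.]), array([-108.,   37.]), array([-102.,  -50.]), array([-162.,  -56.])] foot [array([-112.,   41.]), array([-104.,  -55.])]
glass rim [-283.  -48.]
```

```bash
python3 -m handwheel '{"offset":[[0,0.26,0.9],[0,0,0.9],[0,0,0.9],[0,0,0.9],[0,0,0.9],[0,0,0.8],[0,0,0.48],[0,0,0]],"twist":[0,0,0,0,0,0,0,0],"gripper":[44,44,44,44,44,44,44,44]}'; python3 -m handwheel '{"offset":[[0.3,0,0],[0.3,0,0],[0.3,0,0],[0.3,0,0],[0.3,0,0],[0.3,0,0],[0.3,0,0],[0,0,0]],"twist":[0,0,0,0,0,0,0,0],"gripper":[44,44,44,44,44,44,44,44]}'; python3 - <<'E'
from h import *
p=np.array(manip.state()['eef_pos']);O,x,y=np.load('bay.npy');print((p-O)@x,(p-O)@y,p)
snap('scene','s2')
a=cv2.imread('pics/s2.png')[130:340,160:420]; cv2.imwrite('pics/s2c.png',cv2.resize(a,None,fx=2.8,fy=2.8,interpolation=cv2.INTER_CUBIC))
E
```

```text
time: 4.2
eef_pos: [0.4138, -0.1319, 0.0124]
eef_rot: [-3.141, 0.004, 0.219]
wrist_force: [0.8, 0.3, -0.0]
opening: 0.0439
grasp_force: 0.0
time: 5.2
eef_pos: [0.5196, -0.1096, 0.0136]
eef_rot: [3.141, -0.003, 0.218]
wrist_force: [-1.5, -0.8, -0.4]
opening: 0.0439
grasp_force: 0.0
0.01878321480335519 0.021285490448749392 [ 0.51959808 -0.10961447  0.01358344]
```

View pics/s2c.png

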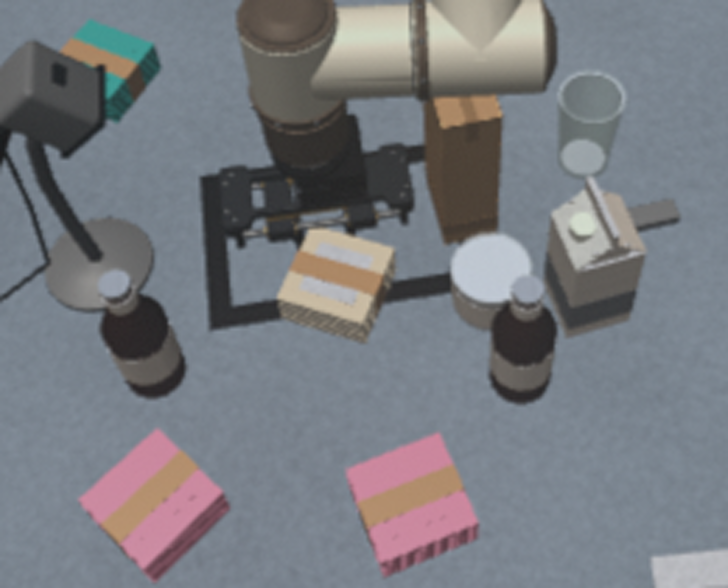

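The mats are moving straight, still caged by the fingers; carton, tin and bottles untouched. Continue.

```bash
python3 -m handwheel '{"offset":[[0.3,0,0],[0.3,0,0],[0.3,0,0],[0.3,0,0],[0.3,0,0],[0.3,0,0],[0.25,0,0],[0.1,0,0]],"twist":[0,0,0,0,0,0,0,0],"gripper":[44,44,44,44,44,44,44,44]}'; python3 -m handwheel '{"offset":[[0,0,0],[-0.3,0,0],[-0.5,0,0],[-0.5,0,-0.5],[0,0,-0.9],[0,0,-0.9],[0,0,-0.9],[0,0,-0.9]],"twist":[0,0,0,0,0,0,0,0],"gripper":[44,44,44,44,44,44,44,44]}'; python3 -m handwheel '{"offset":[[-0.7,0,-0.9],[-0.7,0,-0.9],[-0.5,0,0]],"twist":[0,0,0],"gripper":[44,44,44]}'; python3 - <<'E'
from h import *
p=np.array(manip.state()['eef_pos']);O,x,y=np.load('bay.npy');print((p-O)@x,(p-O)@y,p)
snap('scene','s3')
a=cv2.imread('pics/s3.png')[130:340,160:420]; cv2.imwrite('pics/s3c.png',cv2.resize(a,None,fx=2.8,fy=2.8,interpolation=cv2.INTER_CUBIC))
E
```

```text
time: 6.25
eef_pos: [0.6232, -0.0865, 0.0135]
eef_rot: [3.142, -0.0, 0.218]
wrist_force: [-2.1, -0.3, 0.9]
opening: 0.0438
grasp_force: 0.9
time: 7.25
eef_pos: [0.5585, -0.1008, 0.2205]
eef_rot: [3.142, -0.001, 0.217]
wrist_force: [0.9, 0.3, -0.8]
opening: 0.0438
grasp_force: 0.0
time: 7.62
eef_pos: [0.4665, -0.1218, 0.3131]
eef_rot: [3.139, -0.01, 0.218]
wrist_force: [0.3, -0.2, -0.2]
opening: 0.0437
grasp_force: 0.0
0.019316026653287226 -0.033174483165696926 [ 0.46651574 -0.12179798  0.31313013]
```

View pics/s3c.png

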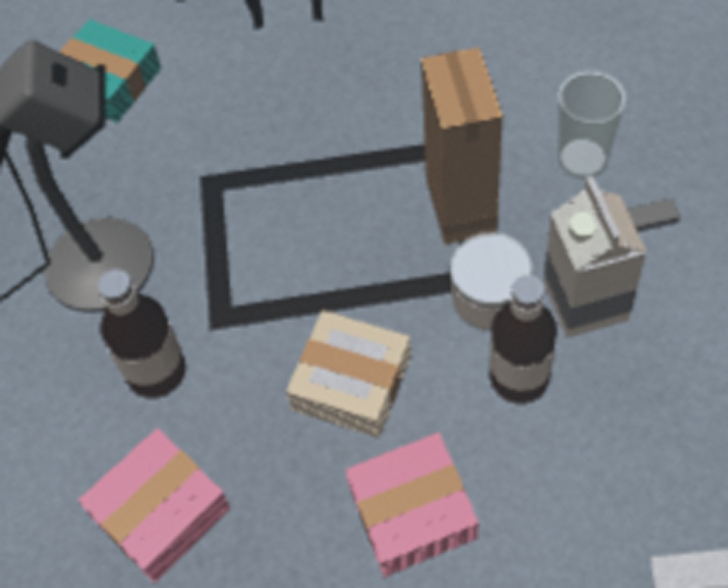

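```bash
python3 -m handwheel '{"offset":[[0,0,0],[0,0,0],[0,0,0],[0,0,0],[0,0,0],[0,0,0],[0,0,0],[0,0,0]],"twist":[0.99,0.99,0.99,0.99,0.99,0.99,0.99,0.99],"gripper":[44,44,44,44,44,44,44,44]}'; python3 -m handwheel '{"offset":[[0,0,0],[0,0,0],[0,0,0],[0,0,0]],"twist":[0.97,0.97,0.97,0],"gripper":[44,44,44,44]}'; cat > go.py <<'E'
from h import *
import sys
from scipy.spatial.transform import Rotation as Ro
st=manip.state();p=np.array(st['eef_pos']);O,x,y=np.load('bay.npy')
g=[float(v) for v in sys.argv[1:4]]
T=O+g[0]*x+g[1]*y;T[2]=g[2]
print('loc',(p-O)@x,(p-O)@y,p[2],'yaw',st['eef_rot'],'units',Ro.from_euler('xyz',st['eef_rot']).as_matrix().T@(T-p)/.05)
E
python3 go.py -.200 -.013 .313; python3 - <<'E'
from h import *
O,x,y=np.load('bay.npy')
for p in[(328,311),(411,345),(383,420),(288,392)]: q=c1(*p,.044)-O;print(q@x,q@y)
E
```

```text
time: 8.68
eef_pos: [0.4659, -0.1212, 0.3083]
eef_rot: [-3.141, 0.0, -0.893]
wrist_force: [-0.0, 0.0, -0.2]
opening: 0.0442
grasp_force: 0.0
time: 9.18
eef_pos: [0.4659, -0.1213, 0.3084]
eef_rot: [-3.142, 0.0, -1.293]
wrist_force: [0.2, -0.4, 1.0]
opening: 0.0438
grasp_force: 0.0
loc 0.01869362830860595 -0.03361730625146779 0.30835487944482254 yaw [-3.14153991e+00  1.38371286e-04 -1.29295763e+00] units [-4.33992658 -0.68260216 -0.09226589]
0.02436819348789638 0.12221504740240707
-0.052518900368556186 0.17410837108745672
-0.014493449130426833 0.24787988952566528
0.07208587288484762 0.20376100707726552
```

The mats lie wholly beyond the tape (nearest corner at bay y 122 mm, outer edge 100). Now go behind the carton.

```bash
python3 -m handwheel '{"offset":[[-0.7,-0.1,0],[-0.8,-0.12,0],[-0.8,-0.12,0],[-0.8,-0.12,0],[-0.8,-0.12,0],[-0.44,-0.1,0],[0,0,0]],"twist":[0,0,0,0,0,0,0],"gripper":[44,44,44,44,44,44,44]}'; python3 go.py -.200 -.013 .17;python3 - <<'E'
from h import *
s=snap('wrist','w4')
E
```

```text
time: 10.05
eef_pos: [0.4395, 0.0978, 0.3084]
eef_rot: [-3.142, 0.0, -1.29]
wrist_force: [0.6, 0.2, -1.3]
opening: 0.0436
grasp_force: 0.0
loc -0.20100511199880405 -0.012552247382352137 0.308421451362196 yaw [-3.14158064e+00  1.34525013e-04 -1.28991953e+00] units [0.01985007 0.01027604 2.76842626]
```

View pics/w4.png

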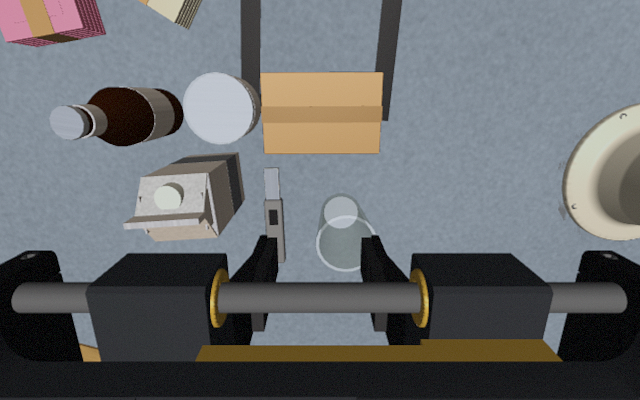

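The view shows the carton's top edge (265,153)–(380,154) square to and centred on the fingers; glass is below and behind.

```bash
python3 -m handwheel '{"offset":[[0,0,0.6],[0,0,0.7],[0,0,0.7],[0,0,0.6],[0,0,0.17],[0,0,0]],"twist":[0,0,0,0,0,0],"gripper":[44,44,44,44,44,44]}'; python3 -m handwheel '{"offset":[[0.2,0,0],[0.2,0,0],[0.15,0,0],[0.15,0,0],[0.15,0,0],[0.15,0,0],[0.15,0,0],[0.15,0,0]],"twist":[0,0,0,0,0,0,0,0],"gripper":[44,44,44,44,44,44,44,44]}'; python3 go.py -.1 -.013 .17
```

```text
time: 10.85
eef_pos: [0.44, 0.0962, 0.1703]
eef_rot: [-3.142, -0.0, -1.295]
wrist_force: [-0.6, 0.1, 0.7]
opening: 0.0439
grasp_force: 0.0
time: 11.85
eef_pos: [0.4574, 0.0337, 0.17]
eef_rot: [3.141, -0.0, -1.294]
wrist_force: [0.3, -0.4, 0.2]
opening: 0.0438
grasp_force: 0.0
loc -0.1344884691403066 -0.008741035965469473 0.1699659199218387 yaw [ 3.14127386e+00 -1.10215870e-04 -1.29441656e+00] units [ 6.83350983e-01  1.26763125e-01 -5.65874015e-04]
```

```bash
python3 -m handwheel '{"offset":[[0.15,0,0],[0.15,0,0],[0.15,0,0],[0,0,0],[0,0,0],[0,0,0],[0,0,0],[0,0,0]],"twist":[0,0,0,0,0,0,0,0],"gripper":[44,44,44,44,44,44,44,44]}'; python3 - <<'E'
from h import *
snap('scene','s5');snap('side','d5')
a=cv2.imread('pics/s5.png')[130:340,160:420]; a=cv2.resize(a,(400,323))
b=cv2.imread('pics/d5.png')[90:300,220:410]; b=cv2.resize(b,(292,323));cv2.imwrite('pics/m5.png',np.hstack([a,b]))
E
```

```text
time: 12.85
eef_pos: [0.4635, 0.0127, 0.1701]
eef_rot: [-3.141, 0.0, -1.294]
wrist_force: [0.3, 0.3, -0.6]
opening: 0.0441
grasp_force: 0.0
```

View pics/m5.png

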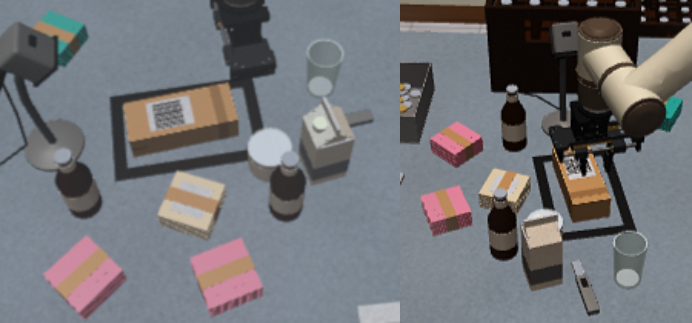

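The carton lies barcode up within the tape, and nothing else has moved. Lift away and check its corners.

```bash
python3 -m handwheel '{"offset":[[0,0,-0.6],[0,0,-0.9],[0,0,-0.9],[-0.8,0,-0.4],[-0.9,0,0],[-0.9,0,0],[-0.4,0,0],[0,0,0]],"twist":[0,0,0,0,0,0,0,0],"gripper":[44,44,44,44,44,44,44,44]}'; python3 - <<'E'
from h import *
snap('scene','s6')
a=cv2.imread('pics/s6.png')[170:260,215:345]; cv2.imwrite('pics/s6c.png',cv2.resize(a,None,fx=6,fy=6,interpolation=cv2.INTER_CUBIC))
E
```

```text
time: 13.95
eef_pos: [0.4222, 0.1579, 0.31]
eef_rot: [3.141, 0.0, -1.292]
wrist_force: [0.2, -0.2, 0.2]
opening: 0.0441
grasp_force: 0.0
```

View pics/s6c.png

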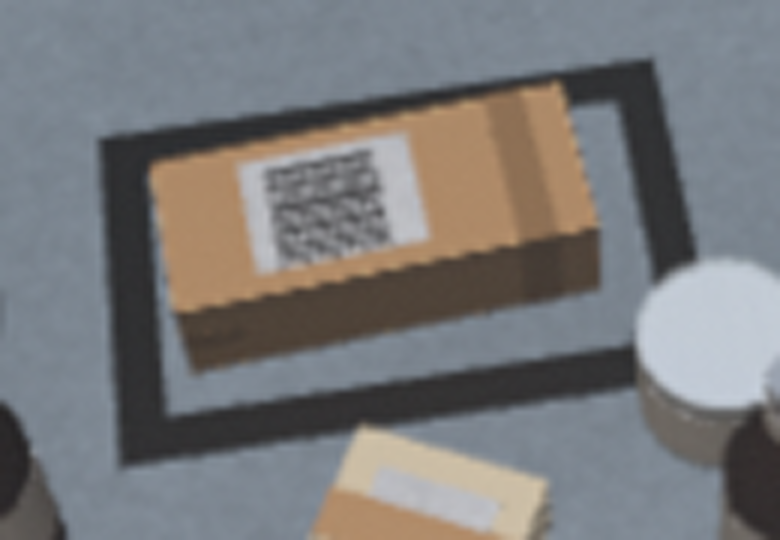

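```bash
python3 - <<'E'
from h import *
s=load('s6');O,x,y=np.load('bay.npy')
for p,z in[((150,162),.06),((563,83),.06),((600,230),.06),((175,312),.06),((195,372),0),((600,290),0)]:
    q=onz(s,215+p[0]/6,170+p[1]/6,z)-O;print(np.round([q@x*1000,q@y*1000]))
E
```

```text
[117. -36.]
[-93. -49.]
[-97.  42.]
[110.  53.]
[110.  52.]
[-97.  39.]
```

```bash
python3 -c "
from station import job_done
print(job_done())"
```

```text
the job is handed in; nothing more can be done
None
```

The job is handed in: the mats were pushed clear of the tape first (nearest corner about 22 mm outside), then the carton was toppled and landed flat, barcode up, inside the bay with at least 8 mm to spare; nothing else in the pictures looked moved, and the clock stood at about 14 s.

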